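# Strip the top end of a small engine

### The job

The bolts are already out of the small engine: strip its top end from the top down, setting the red rocker cover in the middle of the blue tray, then the cylinder head in the middle of the cork pad, then the finned barrel in the middle of the steel drip tray, and last the gold spacer plate in the middle of the black granite plate. Each part is set down flat, the same way up as it came off, and let go; lower the parts gently all the way, do not drop them. Leave the green oil can standing where it is.

Things in the scene. Friction and masses are not known exactly. Their poses are not given: they have to be found in the camera images.
- engine: small grey engine block on a dark steel plate 120 x 110 mm, fixed to the bench, long way x. Origin: centre of the plate's underside, z up. Its deck, 78 mm above the origin, 78 (x) x 52 mm (y), carries the stack: spacer, barrel, cylinder head, rocker cover from below, each lying loose on the next, centred, x the same way to within a few degrees; top of stack 184 mm above the bench
- spacer: gold flat plate with a round hole, 90 mm (x) by 66 mm (y) by 10 mm thick, about 0.12 kg, lowest of the stack: at the start its rim shows all round under the black barrel. Origin: centre of its underside, z up. Grip it across y (66 mm)
- barrel: black finned engine cylinder, 72 mm (x) by 58 mm (y) by 44 mm high, with a 35 mm bore right through, about 0.4 kg; rests on the spacer. Origin: centre of its underside, z up. Sides are flat enough to grip across y (58 mm) at any height
- cylinder_head: silver finned head, 62 (x) x 50 mm (y): fins from its underside to 20 mm up, then a rocker box 54 x 42 mm to 28 mm; under the cover rockers stand up to 37 mm. Spark plug at +x sticks out to 58 mm from the centre, port at -x to 37 mm. 0.22 kg, rests on the barrel. Origin: centre of its underside, z up. Grip across y: fins (50 mm) up to 20 mm, or rocker box (42 mm) above
- rocker_cover: red hollow cover, closed on top and open below, 50 mm (x) by 42 mm (y) by 24 mm high, about 0.07 kg; top of the stack, resting on the rocker box of the head. Origin: centre of its underside (the open rim), z up. Grip it across y (42 mm)
- blue_tray: fixed blue plastic tray, 120 mm (x) by 110 mm (y), walls 3 mm thick and 11 mm high, inner floor 3 mm above the origin. Origin: centre of its underside, on the bench. Place of the rocker cover
- cork_pad: fixed pad, 120 mm (x) by 110 mm (y), dark wood with a cork face 108 x 98 mm, its top 18 mm above the origin. Origin: centre of its underside, on the bench. Place of the cylinder head
- drip_tray: fixed bare steel tray, 120 mm (x) by 110 mm (y), walls 3 mm thick and 14 mm high, inner floor 3 mm above the origin, a wire handle at either x end. Origin: centre of its underside, on the bench. Place of the barrel
- granite_plate: fixed black granite surface plate, 112 mm (x) by 102 mm (y), its flat top 25 mm above the origin. Origin: centre of its underside, on the bench. Place of the spacer plate
- oil_can: green oil can, 48 mm across, body 88 mm high with a thin bent brass spout up to 127 mm, loose, standing among the places. Origin: centre of its underside. To be left alone
Not all that is in view belongs to the job. There is more than one size of the spacer; the job needs the largest.

How it is judged:
On the way, in this order (a step that is already met when the one before it is completed fails the run):
1. the rocker cover is set down and let go in the middle of the blue tray (horizontal distance between rocker_cover and blue_tray below 0.015 m and z of rocker_cover in the frame of blue_tray between -0.001 and 0.007 m and angle between rocker_cover's own z axis and vertical below 0.12 rad and contact force between the fingers and rocker_cover below 0.1 N and linear speed of rocker_cover below 0.03 m/s), for 0.2 s.
2. the cylinder head is set down and let go in the middle of the cork pad (horizontal distance between cylinder_head and cork_pad below 0.015 m and z of cylinder_head in the frame of cork_pad between 0.014 and 0.022 m and angle between cylinder_head's own z axis and vertical below 0.12 rad and contact force between the fingers and cylinder_head below 0.1 N and linear speed of cylinder_head below 0.03 m/s), for 0.2 s.
3. the barrel is set down and let go in the middle of the steel drip tray (horizontal distance between barrel and drip_tray below 0.015 m and z of barrel in the frame of drip_tray between -0.001 and 0.007 m and angle between barrel's own z axis and vertical below 0.12 rad and contact force between the fingers and barrel below 0.1 N and linear speed of barrel below 0.03 m/s), for 0.2 s.
4. the spacer plate is set down and let go in the middle of the black granite plate (horizontal distance between spacer and granite_plate below 0.015 m and z of spacer in the frame of granite_plate between 0.021 and 0.029 m and angle between spacer's own z axis and vertical below 0.12 rad and contact force between the fingers and spacer below 0.1 N and linear speed of spacer below 0.03 m/s), for 0.2 s.
At the end, for the whole second after the job is handed in: Rocker cover on the blue tray's floor, cylinder head on the cork, barrel on the drip tray's floor and spacer on the granite: each within 15 mm of the middle of its place, resting on it (height within 4 mm), upright within 0.12 rad, released and at rest; the oil can upright (all of step 1 and all of step 2 and all of step 3 and all of step 4 and angle between oil_can's own z axis and vertical below 0.2 rad); the robot touches nothing.
It fails at once if the rocker cover is dropped (moves faster than 0.6 m/s with no finger on it: a fall of about 20 mm) (linear speed of rocker_cover above 0.6 m/s and contact force between the fingers and rocker_cover below 0.05 N).
It fails at once if the cylinder head is dropped (moves faster than 0.6 m/s with no finger on it: a fall of about 20 mm) (linear speed of cylinder_head above 0.6 m/s and contact force between the fingers and cylinder_head below 0.05 N).
It fails at once if the barrel is dropped (moves faster than 0.6 m/s with no finger on it: a fall of about 20 mm) (linear speed of barrel above 0.6 m/s and contact force between the fingers and barrel below 0.05 N).
It fails at once if the spacer plate is dropped (moves faster than 0.6 m/s with no finger on it: a fall of about 20 mm) (linear speed of spacer above 0.6 m/s and contact force between the fingers and spacer below 0.05 N).
It fails at once if the oil can is pushed more than 30 mm or knocked over (distance of oil_can from where it was at the start of the episode above 0.03 m or angle between oil_can's own z axis and vertical above 0.35 rad).
It also fails if it takes over 128 s, if anything falls off the work surface, if the arm or the gripper's body presses on something with over 40 N, if the wrist force passes 120 N, or if a joint passes its speed limit or range.

### The arm

A 6-joint arm with a two-finger parallel gripper is mounted at the origin on the work surface. World frame = base frame: x ahead of the robot, y to its left, z up, the work surface at z = 0. Lengths are in m, angles in rad, forces in N, time in s.
With the tool pointing down it reaches from about 0.4 to 0.825 m from the base axis. Payload 7 kg.
Tool frame: the origin (TCP) lies on the centre line of the jaws, within the pads' length; the fingertips stand arm.tip_extent ahead of it and the grasp point (between the pads) lies 8 mm behind it (arm.tip_extent is the distance from the TCP to the fingertips, in m); z points along the fingers, y is the line along which they close (so a half turn about z gives the same grasp; the last joint's range is limited). The gripper opens to 85 mm and grips with 20 to 120 N. Pads are 22 mm wide; open, the fingers measure 114 mm over their backs; the gripper's body (76 mm by 85 mm) begins 54 mm behind the grasp point. The pads swing forward as they close: fully open they stand 13 mm farther back than shut.
Start: joints at [-0.87, 0.359, 0.012, 0, -1.224, -0.288], TCP at [0.271, -0.618, 0.242] pointing down, gripper open.
Joint ranges: [-3.07, 3.07], [-1.43, 2.12], [-1.02, 1.25], [-3.03, 1.67], [-3.05, -0], [-3.03, 3.03]. Speed limits (rad/s): [2.39, 2.39, 3.01, 3.14, 3.14, 3.14].

### API

Orientations are given as a unit quaternion [x, y, z, w].
In Python, from workcell import arm gives the robot as it stands. Calls block until the motion is done:
- arm.movep(position, orientation): joint-space move of the TCP to a pose.
- arm.movel(position, vel=0.15, frame=None, force_limit=None): straight line of the TCP; frame=None keeps the orientation; vel is the mean speed in m/s. With force_limit (N) it stops when the force on the tool has changed by that much, and returns True; else False.
- arm.move_j(angles): joint-space move.
- arm.let_go() and arm.gripper_close(squeeze=None): open the fingers fully, or close them until they stop; squeeze is the grip in N (None keeps the last).
- arm.hold(seconds).
- arm.ik(position, orientation): joint angles nearest the present ones, or None.
- arm.grab_frame(name): name is "scene" or "top"; returns the picture (420x560x3 uint8, blue, green, red); there is no depth.
- arm.get_calibration(name): a dict with "intrinsics" (3x3 intrinsics, pixels), "rvec" (rotation vector, rad) and "tvec" (3), from world to camera coordinates, as OpenCV has them. Camera axes: x right, y down, z forward; pixel columns grow to the right and rows downward; lengths in m; the calibration is good to about 2 mm. A picture is of the moment at which its call begins. get_calibration takes no time and is no camera call.
A pose or a line that the arm cannot do raises arm.PlanningError and nothing moves.
- arm.job_done(): hands the job in; it is judged then, once.
Readings, each from a call of its own:
- arm.get_time(): time.
- arm.get_joints(): joint angles.
- arm.get_joint_velocities(): joint speeds.
- arm.get_joint_torque(): joint torques, N m.
- arm.get_tool_pos(): TCP position.
- arm.get_tcp_rot(): TCP orientation.
- arm.get_ft_force(): force on the tool from outside, world axes, zero at the start.
- arm.get_wrist_torque(): the same for the moment, N m.
- arm.get_finger_gap(): finger opening in m.
- arm.get_grip_force(): force on a finger pad.
Only numpy, scipy, OpenCV 4.12 (cv2) and the standard library are available. Lean on these libraries where they do the work, as an engineer would, in place of code of your own. Each camera call takes 0.05 s, during which the arm holds its last target. There are 200 camera calls.

## Working session

There is one attempt and no reset: what is moved stays moved. The work goes in short steps, each a Python script; the robot and the scene stay as the last script left them, time stands still between calls to the robot, and variables do not carry over. Pictures are saved under pics/ and viewed, at most 14 in all, crops included, and the job is handed in when it is done.

```bash
ls; mkdir -p pics; python3 - <<'E'
from workcell import arm
import cv2
for n in("scene","top"):
    cv2.imwrite(f"pics/{n}0.png",cv2.resize(arm.grab_frame(n),(800,600),interpolation=cv2.INTER_CUBIC)); print(n,arm.get_calibration(n))
print(arm.tip_extent,arm.get_tcp_rot(),arm.get_time())
E
```

```text
pics
scene {'intrinsics': array([[473.30254733,   0.        , 276.93000604],
       [  0.        , 473.30254733, 217.07099329],
       [  0.        ,   0.        ,   1.        ]]), 'rvec': array([ 0.98906316,  2.22964432, -1.24818501]), 'tvec': array([ 0.28803839, -0.10336175,  1.50326701])}
top {'intrinsics': array([[426.73276875,   0.        , 278.42313448],
       [  0.        , 426.73276875, 207.39935528],
       [  0.        ,   0.        ,   1.        ]]), 'rvec': array([ 2.13157691, -2.19505266,  0.12822638]), 'tvec': array([0.08354933, 0.47698652, 1.25653163])}
0.011 [-2.04876640e-01  9.78787503e-01  7.27811589e-04 -2.38678708e-04] 0.1
```

View pics/top0.png

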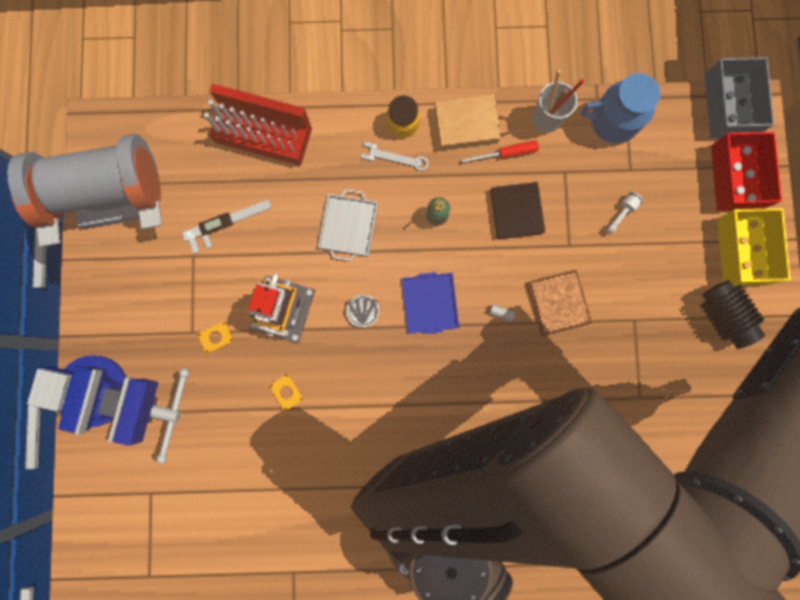

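View pics/scene0.png

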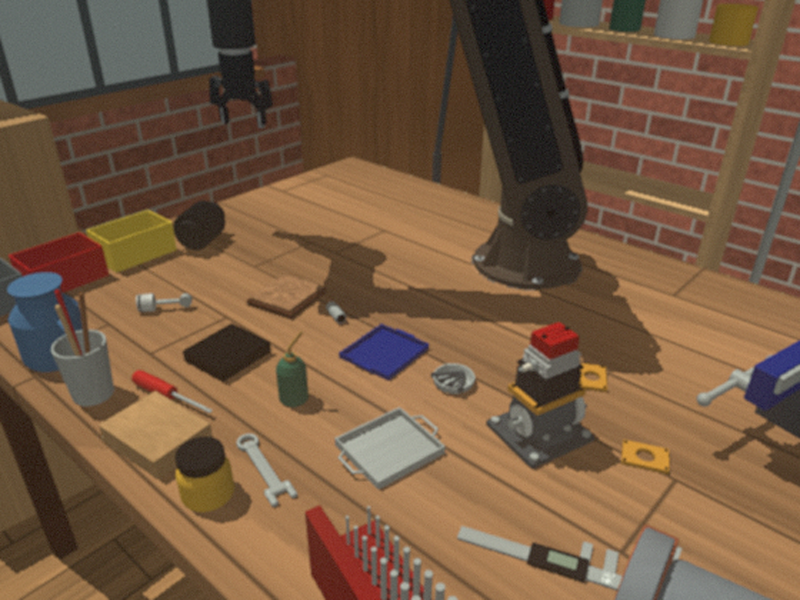

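Top view: the engine stack is at (280,305). Gold candidates are the loose plates at (215,337) and (286,392), both small, and the large one under the black barrel in the stack, which is the one I choose. Places: drip tray (348,225), blue tray (430,303), granite (517,210), cork (560,302), and the oil can at (437,212). The tan wood block at (467,120) is a distractor. Next are close crops to check this and measure.

```bash
python3 - <<'E'
import cv2
from workcell import arm
t=arm.grab_frame("top");s=arm.grab_frame("scene")
cv2.imwrite("pics/t.png",t);cv2.imwrite("pics/s.png",s)
f=lambda i,x,y,w,h,k,n:cv2.imwrite(n,cv2.resize(i[y:y+h,x:x+w],None,fx=k,fy=k,interpolation=cv2.INTER_CUBIC))
f(t,215,120,200,120,4,"pics/t1.png")
f(t,140,180,100,75,8,"pics/t2.png")
f(s,330,215,133,115,5,"pics/s1.png") if 0 else f(s,330,215,100,115,5,"pics/s1.png")
E
```

```text
(no output)
```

View pics/t1.png

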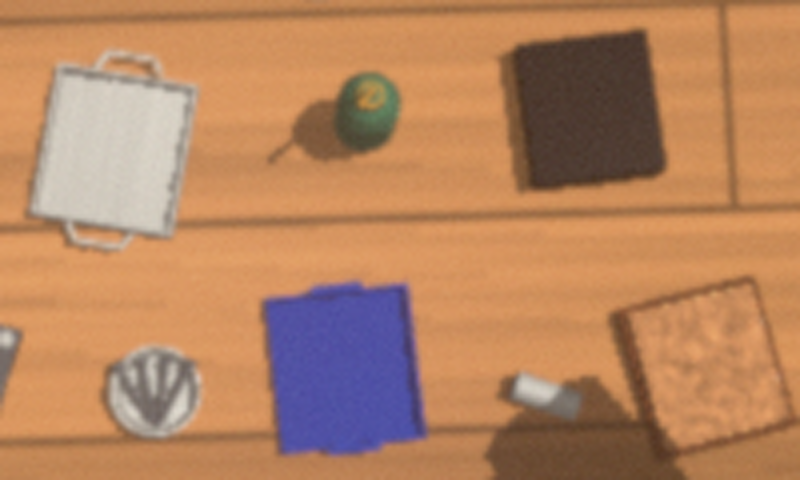

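View pics/t2.png

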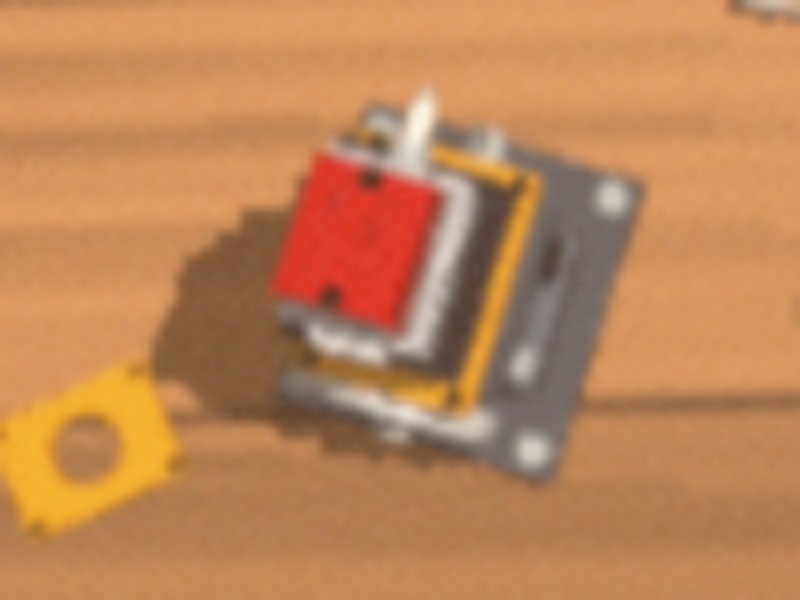

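View pics/s1.png

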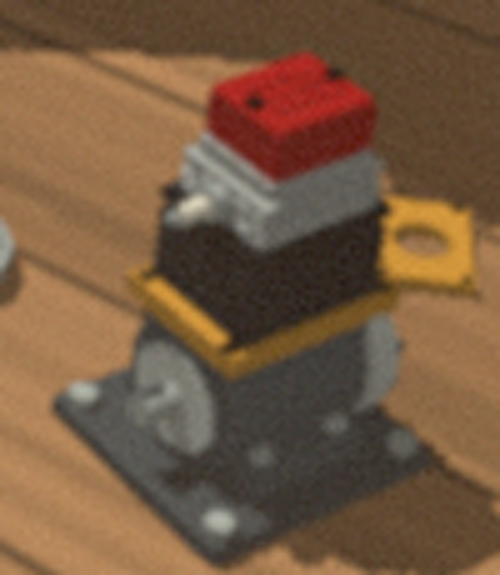

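Close crops: the largest gold plate is in the stack under the barrel (its rim corners in the top crop are at (541,178) and (468,412)), with the red cover's corners at (322,150), (443,188), (402,333) and (272,293). The tray and pad corners are clear too. The plug and disc are on the +x face, so the y sides are free for the fingers. Next I fit the poses.

```bash
cat > h.py <<'E'
import numpy as np, cv2
from workcell import arm
from scipy.optimize import least_squares
from scipy.spatial.transform import Rotation as R
def proj(P,cam):
    c=arm.get_calibration(cam)
    return cv2.projectPoints(np.float64(P).reshape(-1,1,3),c["rvec"],c["tvec"],c["intrinsics"],None)[0].reshape(-1,2)
def full(pts,x0,y0,k): return (np.float64(pts)+.5)/k-.5+[x0,y0]
def fit(obs,x0=(.5,.1)):
    """obs: list of (cam, local xyz pts, pixels)"""
    def res(p):
        M=R.from_euler('z',p[2])
        return np.concatenate([(proj(M.apply(L)+[p[0],p[1],0],c)-px).ravel() for c,L,px in obs])
    s=min((least_squares(res,[*x0,a]) for a in np.linspace(-3,3,13)),key=lambda r:r.cost)
    p=s.x; p[2]=(p[2]+np.pi)%(2*np.pi)-np.pi
    return p,np.sqrt(2*s.cost/len(s.fun))
def rect(lx,ly,z): return np.array([[sx*lx/2,sy*ly/2,z] for sx,sy in((1,1),(1,-1),(-1,-1),(-1,1))])  # top image: TL,TR,BR,BL for x up
def q(yaw): return (R.from_euler('z',yaw)*R.from_euler('x',np.pi)).as_quat()
E
python3 - <<'E'
from h import *
T=lambda p:full(p,215,120,4); E=lambda p:full(p,140,180,8); S=lambda p:full(p,330,215,5)
for n,r,p in [("drip",rect(.12,.11,.014),[(58,64),(197,88),(172,237),(31,213)]),
 ("blue",rect(.12,.11,.011),[(263,299),(408,284),(426,437),(281,455)]),
 ("gran",rect(.112,.102,.025),[(516,45),(645,30),(665,172),(530,188)]),
 ("cork",rect(.12,.11,.018),[(628,313),(752,278),(795,415),(665,457)])]:
    print(n,fit([("top",r,T(p))]))
c=rect(.05,.042,.184)
a=("top",c,E([(322,150),(443,188),(402,333),(272,293)]))
b=("scene",c,S([(210,85),(275,130),(376,95),(308,52)]))
print("cover top",fit([a])); print("cover scene",fit([b])); print("both",fit([a,b]))
s=rect(.09,.066,.088)
a=("top",s[[1,2]],E([(541,178),(468,412)])); b=("scene",s[[0,1,2]],S([(130,275),(230,358),(398,295)]))
print("spacer top",fit([a]),"scene",fit([b]),"both",fit([a,b]))
print(fit([("top",rect(.12,.11,.006)[[1,2]],E([(645,183),(550,482)]))]))
E
```

```text
drip (array([ 0.6398122 ,  0.17321647, -0.19507088]), np.float64(0.1938038480777056))
blue (array([0.46594901, 0.0018917 , 0.08207643]), np.float64(0.23007991967575786))
gran (array([ 0.65922108, -0.1917465 ,  0.07588604]), np.float64(0.3083644766266851))
cork (array([ 0.45947089, -0.27449372,  0.23905157]), np.float64(1.6044585307345))
cover top (array([ 0.46235618,  0.31795136, -0.31839052]), np.float64(0.3037217778778436))
cover scene (array([ 0.45897853,  0.32074337, -1.68541397]), np.float64(8.46216105462259))Traceback (most recent call last):
  File "<stdin>", line 11, in <module>
  File "h.py", line 14, in fit
    s=min((least_squares(res,[*x0,a]) for a in np.linspace(-3,3,13)),key=lambda r:r.cost)
  File "h.py", line 14, in <genexpr>
    s=min((least_squares(res,[*x0,a]) for a in np.linspace(-3,3,13)),key=lambda r:r.cost)
           ~~~~~~~~~~~~~^^^^^^^^^^^^^
    return func(*args, **kwargs)
    result = trf(vector_fun.fun, vector_fun.jac, x0, f0, J0, lb, ub, ftol, xtol,
                 gtol, max_nfev, x_scale, loss_function, tr_solver,
                 tr_options.copy(), verbose, callback=callback_wrapped)
    return trf_no_bounds(
        fun, jac, x0, f0, J0, ftol, xtol, gtol, max_nfev, x_scale,
        loss_function, tr_solver, tr_options, verbose, callback=callback)
    f_new = fun(x_new)
    self._update_fun()
    ~~~~~~~~~~~~~~~~^^
    self.f = self.fun_wrapped(xp_copy(self.x))
             ~~~~~~~~~~~~~~~~^^^^^^^^^^^^^^^^^
    return np.atleast_1d(self.fun(x))
                         ~~~~~~~~^^^
    return self.f(x, *self.args, **self.kwargs)
           ~~~~~~^^^^^^^^^^^^^^^^^^^^^^^^^^^^^^
  File "h.py", line 13, in res
    return np.concatenate([(proj(M.apply(L)+[p[0],p[1],0],c)-px).ravel() for c,L,px in obs])
                            ~~~~^^^^^^^^^^^^^^^^^^^^^^^^^^^^
  File "h.py", line 6, in proj
    c=arm.get_calibration(cam)
ValueError: time passes only in moves, steps and waits
```

```bash
sed -i 's/^def proj/CAL={n:arm.get_calibration(n) for n in ("scene","top")}\ndef proj/; s/c=arm.get_calibration(cam)/c=CAL[cam]/' h.py
python3 - <<'E'
from h import *
T=lambda p:full(p,215,120,4); E=lambda p:full(p,140,180,8); S=lambda p:full(p,330,215,5)
print("cork",fit([("top",rect(.12,.11,.018),T([(617,312),(752,278),(795,415),(665,457)]))]))
c=rect(.05,.042,.184)
a=("top",c,E([(322,150),(443,188),(402,333),(272,293)]))
b=("scene",c,S([(275,130),(210,85),(308,52),(376,95)]))
print("cover top",fit([a]),"scene",fit([b]),"both",fit([a,b]))
s=rect(.09,.066,.088)
a=("top",s[[1,2]],E([(541,178),(468,412)])); b=("scene",s[[0,1,3]],S([(230,358),(130,275),(398,295)]))
print("spacer top",fit([a]),"scene",fit([b]),"both",fit([a,b]))
print("plate",fit([("top",rect(.12,.11,.006)[[1,2]],E([(645,183),(550,482)]))]))
E
```

```text
cork (array([ 0.45970686, -0.2724252 ,  0.25098219]), np.float64(1.1755806609104615))
cover top (array([ 0.46235618,  0.31795136, -0.31839052]), np.float64(0.3037217778778436)) scene (array([ 0.46043979,  0.32180285, -0.33908731]), np.float64(0.591900585123566)) both (array([ 0.46112759,  0.32046202, -0.32896586]), np.float64(0.8188922274319773))
spacer top (array([ 0.46286265,  0.31849817, -0.31123545]), np.float64(0.3190872283945091)) scene (array([ 0.46009597,  0.32164504, -0.32436023]), np.float64(0.5085563854247857)) both (array([ 0.46101233,  0.32070785, -0.30223952]), np.float64(0.6981347613930878))
plate (array([ 0.46295303,  0.31824174, -0.32025116]), np.float64(0.08695953094325785))
```

```bash
cat >> h.py <<'E'
ENG=(.4617,.3195,-.318); HI=.31
def near(yaw,ref): return yaw+np.pi*round((ref-yaw)/np.pi)
def go(x,y,yaw):
    """transit at height HI"""
    arm.movel([x,y,HI],vel=.3,frame=q(yaw))
def pick(z_tcp,squeeze,lift=.03):
    x,y,a=ENG; p=arm.get_tool_pos()
    if abs(p[0]-x)+abs(p[1]-y)>.003: go(x,y,a)
    arm.movel([x,y,z_tcp+.03],vel=.2)
    hit=arm.movel([x,y,z_tcp],vel=.04,force_limit=12)
    arm.gripper_close(squeeze); arm.hold(.2)
    print("pick hit",hit,"tcp",np.round(arm.get_tool_pos(),4),"gap",round(arm.get_finger_gap(),4),"F",arm.get_grip_force(),"tip",arm.tip_extent)
    arm.movel([x,y,z_tcp+lift],vel=.04)
    print("lifted gap",round(arm.get_finger_gap(),4),"F",arm.get_grip_force())
def place(x,y,yaw,z_tcp):
    a=near(yaw,ENG[2])
    go(x,y,a)
    arm.movel([x,y,z_tcp+.03],vel=.2)
    arm.movel([x,y,z_tcp+.004],vel=.05)
    hit=arm.movel([x,y,z_tcp-.004],vel=.01,force_limit=4)
    print("set hit",hit,"z",arm.get_tool_pos()[2],"want",z_tcp)
def release():
    arm.let_go(); arm.hold(.3)
    p=arm.get_tool_pos(); arm.movel([p[0],p[1],p[2]+.06],vel=.06); arm.movel([p[0],p[1],HI],vel=.3)
def snap(n,cam,x,y,w,h,k): cv2.imwrite(f"pics/{n}.png",cv2.resize(arm.grab_frame(cam)[y:y+h,x:x+w],None,fx=k,fy=k,interpolation=cv2.INTER_CUBIC))
E
python3 - <<'E'
from h import *
x,y,a=ENG
for n,pp in dict(eng=ENG,blue=(.466,.0019,.082),cork=(.4597,-.2724,.25),drip=(.6398,.1732,-.195),gran=(.6592,-.1917,.0759)).items():
    print(n,*[None if (j:=arm.ik([pp[0],pp[1],z],q(near(pp[2],a)))) is None else np.round(j,2) for z in(.05,HI)])
arm.movep([x,y,HI],q(a)); print(np.round(arm.get_joints(),2))
pick(.180,25)
snap("p1","scene",330,190,110,90,6); print(arm.get_time())
E
```

```text
eng [ 0.95  0.37 -0.47  0.   -0.73  0.3 ] [ 0.95  0.13 -0.13  0.   -1.3   0.3 ]
blue [ 0.43  0.24 -0.68  0.   -0.65  1.22] [ 0.43 -0.03 -0.31  0.   -1.29  1.22]
cork [-0.17  0.34 -0.53  0.   -0.7   1.99] [-0.17  0.09 -0.19  0.   -1.3   1.99]
drip [ 0.56  0.51 -0.23  0.   -0.83  0.82] [ 0.56  0.31  0.09  0.   -1.35  0.82]
gran [ 0.    0.54 -0.17  0.   -0.86  1.65] [ 0.    0.35  0.15  0.   -1.37  1.65]
[ 0.95  0.13 -0.13  0.   -1.3   0.3 ]
pick hit False tcp [0.4619 0.3197 0.1804] gap 0.0412 F 26.09559863805771 tip 0.011
lifted gap 0.0417 F 25.64385026693344
6.725
```

View pics/p1.png

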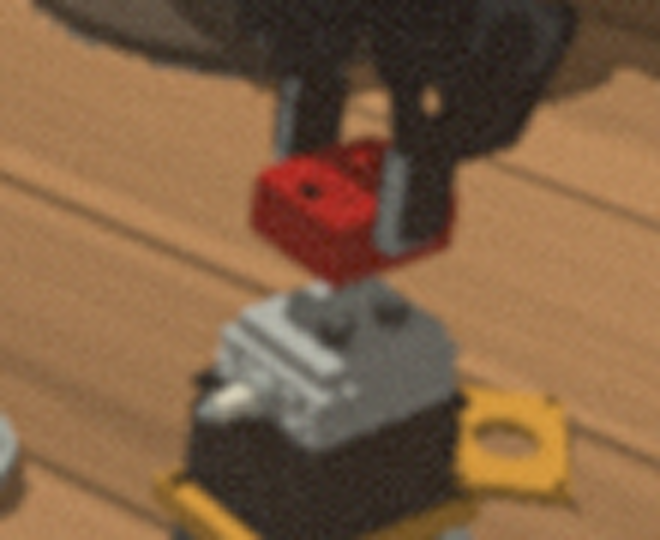

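The cover is held level and the head stayed on the barrel. The finger tips are about 5 mm above the cover's rim. I'll place it diagonally so the opening fingers clear the tray walls.

```bash
python3 - <<'E'
from h import *
arm.movel([ENG[0],ENG[1],HI],vel=.2)
place(.466,.0019,.082+np.pi/4,.1804-.160+.003)
release()
# head: underside .132, tips ~8-9 mm above it
pick(.132+.008+.013,40)
snap("p2","scene",330,190,110,90,6); print(arm.get_time())
snap("p3","top",270,180,80,60,8)
E
```

```text
set hit True z 0.023314293273433585 want 0.0234
pick hit False tcp [0.4621 0.3199 0.1537] gap 0.0485 F 41.98275983333588 tip 0.011
lifted gap 0.0485 F 41.52584910392761
19.3917
```

View pics/p2.png

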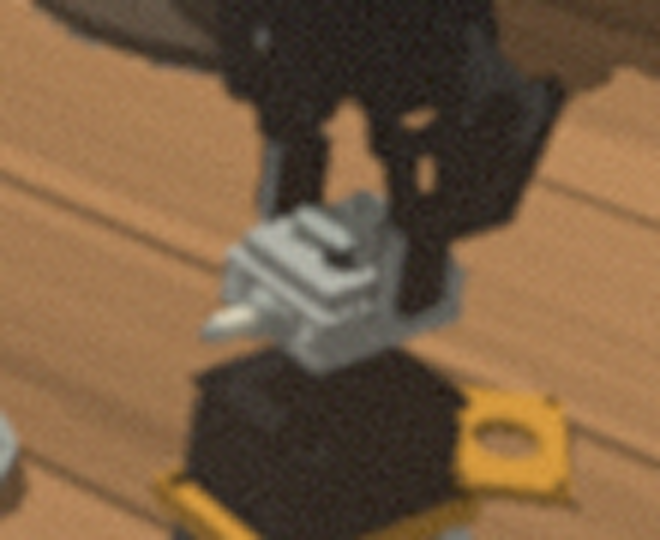

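View pics/p3.png

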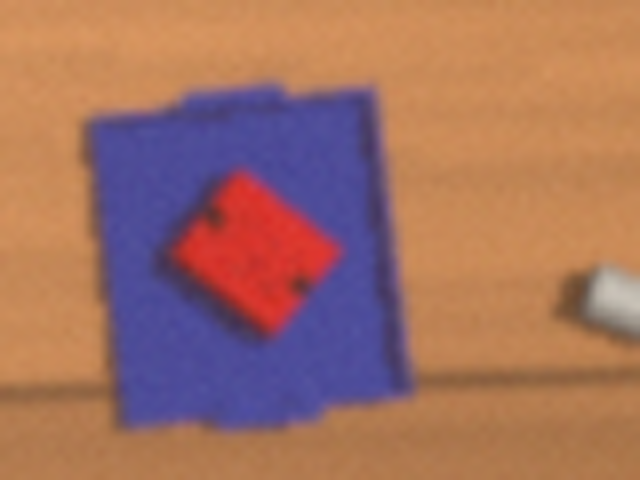

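The cover lies centred and flat in the blue tray: it is at (256,255) and the tray centre is at (250,260). The head is held level by its fins, clear of the barrel.

```bash
python3 - <<'E'
from h import *
arm.movel([ENG[0],ENG[1],HI],vel=.2)
place(.4597,-.2724,.25,.1537-.132+.018)
release()
pick(.088+.020+.011,70)
snap("p4","scene",330,190,110,90,6); print(arm.get_time())
snap("p5","top",360,180,80,60,8)
E
```

```text
set hit True z 0.039702530778076346 want 0.0397
pick hit False tcp [0.4622 0.3201 0.1199] gap 0.0567 F 75.89683413505554 tip 0.011
lifted gap 0.0565 F 74.9508011341095
33.1417
```

View pics/p4.png

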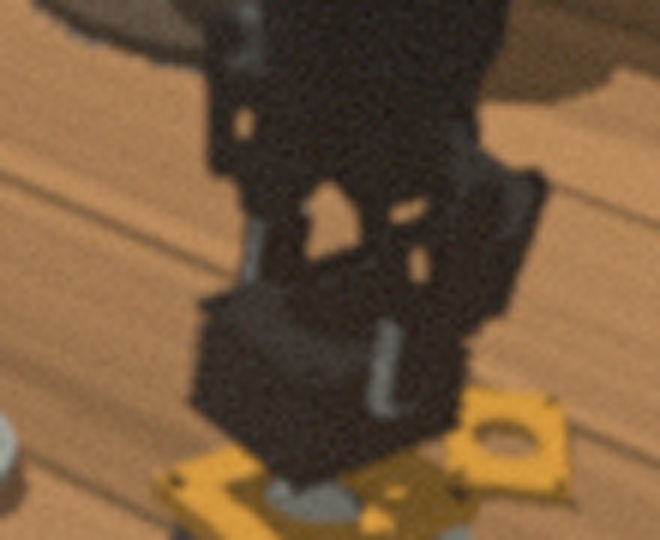

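View pics/p5.png

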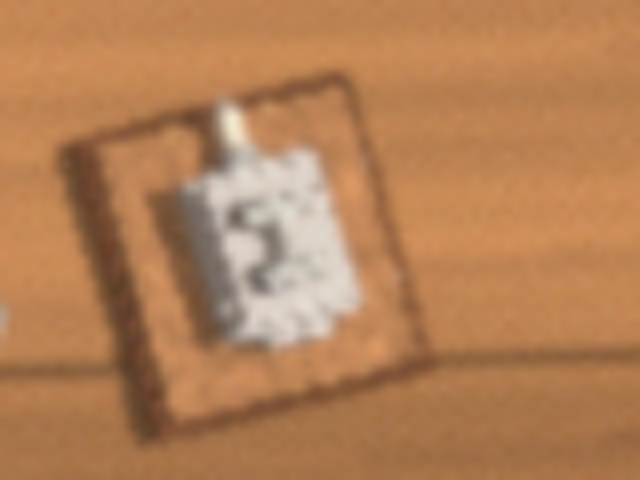

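The head sits flat and central on the cork. The barrel is held level and its tips will clear the tray wall. The finger tips actually reach about 14 mm ahead of the TCP.

```bash
python3 - <<'E'
from h import *
arm.movel([ENG[0],ENG[1],HI],vel=.2)
place(.6398,.1732,-.195,.1199-.088+.003)
release()
snap("p6","top",200,120,100,75,8)
pick(.091,60)
snap("p7","scene",330,190,110,90,6); print(arm.get_time())
E
```

```text
set hit True z 0.034932750186775455 want 0.034900000000000014
pick hit False tcp [0.462  0.3197 0.0925] gap 0.0616 F 62.13027477264404 tip 0.011
lifted gap 0.0603 F 64.779292345047
44.8667
```

View pics/p6.png

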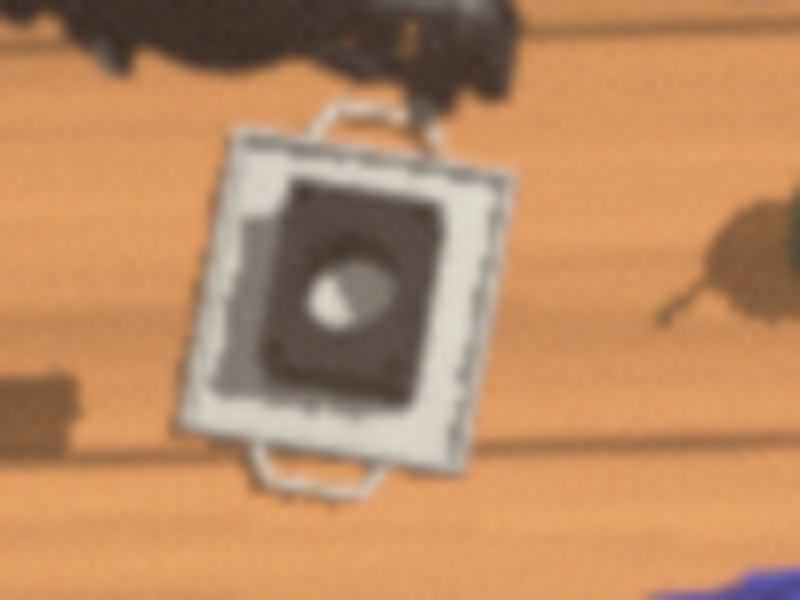

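View pics/p7.png

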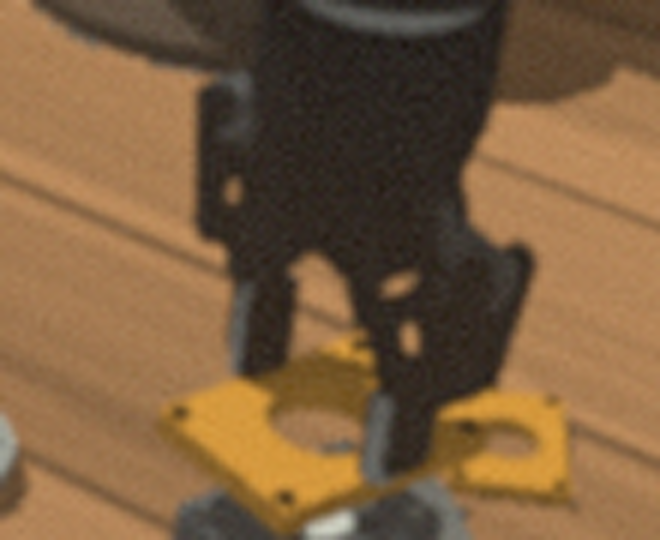

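The barrel is centred in the drip tray. The spacer is lifted level, but the fingers hold only its upper part and the gap is creeping (61.6 to 60.3 mm). I'll set it back on the deck and grip about 4 mm deeper.

```bash
python3 - <<'E'
from h import *
x,y,a=ENG
print(arm.get_finger_gap())
arm.movel([x,y,.0955],vel=.04); print(arm.movel([x,y,.088],vel=.01,force_limit=4),arm.get_tool_pos()[2])
arm.let_go(); arm.hold(.3)
print(arm.movel([x,y,.086],vel=.03,force_limit=12))
arm.gripper_close(45); arm.hold(.3)
print(arm.get_tool_pos(),arm.get_finger_gap(),arm.get_grip_force())
arm.movel([x,y,.101],vel=.03); print(arm.get_tool_pos(),arm.get_finger_gap()); arm.hold(1); print(arm.get_finger_gap(),arm.get_grip_force(),arm.get_time())
snap("p8","scene",330,210,110,90,6)
E
```

```text
0.06009520149211127
True 0.09295243774193897
False
[0.46187717 0.3196346  0.08644635] 0.06430143776498072 50.306053161621094
[0.46162741 0.31946441 0.10099124] 0.064681305061149
0.06409920052688388 49.69740808010101 49.3917
```

View pics/p8.png

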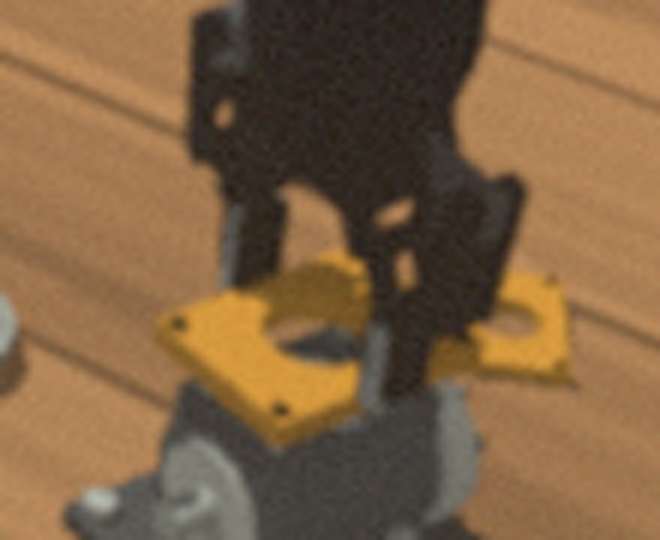

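The grip is now deeper and firm, with a gap of 64 mm and a level plate. The tips are about flush with the underside, so I'll place it with an early, slow touch-down.

```bash
python3 - <<'E'
from h import *
arm.movel([ENG[0],ENG[1],HI],vel=.15)
print(arm.get_finger_gap())
x,y,a=.6592,-.1917,near(.0759,ENG[2]); z=.0864-.078+.025
go(x,y,a); arm.movel([x,y,z+.03],vel=.2); arm.movel([x,y,z+.009],vel=.04)
print(arm.movel([x,y,z-.004],vel=.01,force_limit=4),arm.get_tool_pos()[2],z)
release(); print(arm.get_time(),arm.get_tool_pos())
arm.movel([.5,.35,HI],vel=.25)
snap("p9","top",215,120,200,120,4)
E
```

```text
0.0641196584512225
True 0.033492641289366624 0.033400000000000006
58.5667 [ 0.65789155 -0.19141457  0.30923903]
```

View pics/p9.png

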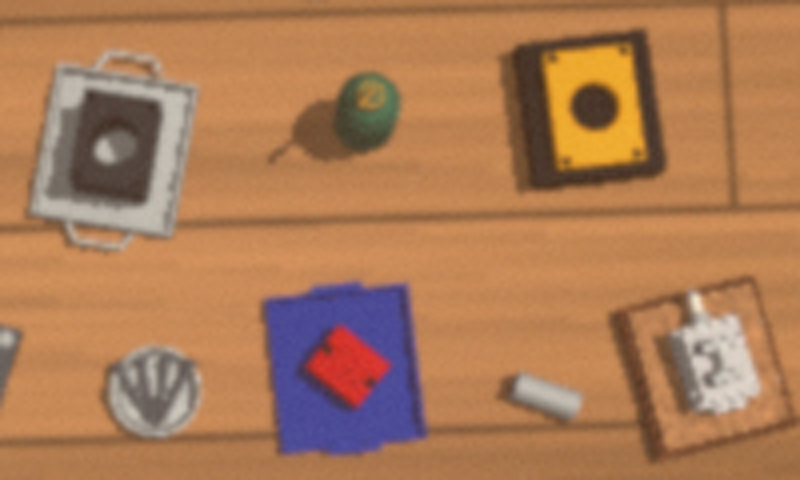

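All four parts lie centred in their places: barrel (117,147), cover (346,367), head (715,362) and spacer (594,107). The can has not moved, so I'm handing in.

```bash
python3 -c "
from workcell import arm
print(arm.job_done(),arm.get_time())"
```

```text
the job is handed in; nothing more can be done
the job is handed in; nothing more can be done
```

I handed the job in after about 60 s of the 128 s allowed: the last top view showed the rocker cover, cylinder head, barrel and spacer each centred in its place and released, and the oil can where it was; the verdict was not shown.

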